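# Mount the orange probe on the microscope cradle by way of the sloping rest

## Task

Draw the orange-banded probe out of the storage rack by its top end, lay it in the sloping rest with its needle pointing down the slope and its collar against the lower notch, and let go of it there. Then take it again round its middle and lower it, not drop it, level into the cradle beside the microscope with the needle towards the stage, slide it gently forward until its collar is fully home against the front notch, and let go. Never press the fine needle against anything, and leave the other probes and everything else standing where they are.

Things in the scene. Friction and masses are not known exactly. Their poses are not given: they have to be found in the camera images.
- probe_mid (a point): the orange-banded probe (loose, about 95 g, varies by a third): slim stepped rod, 170 mm long. This point is on its axis at half its length, 85 mm from either end; z runs along it from needle tip to blunt end. The barrel here is round, 16 mm in diameter, from 27 mm towards the tip up to the blunt end; an orange band 20 mm wide lies near that end (the others' are blue and green)
- probe_collar (a point): on the orange probe's axis at the tip-side face of its brass collar, 35 mm towards the tip from probe_mid; axes as there. The collar is 26 mm in diameter and 8 mm thick (35 to 27 mm from the middle). On its tip side follows a round steel nose, 12 mm in diameter, 26 mm long, then the needle
- probe_tip (a point): point of the orange probe's needle, 85 mm from probe_mid; axes as there
- probe: the whole orange-banded probe; origin at its needle's point, z towards its blunt end
- probe_needle: the orange probe's fragile needle, 24 mm long, widening from 2 to 10 mm across; origin at its point. It must not be pressed against anything
- rack: white fixed storage rack, 60 (x) x 190 (y) x 126 mm high, origin under its centre, with three open square wells (48 mm inside) at y = -60, 0, +60 mm. A probe stands upright in each, nose in a 17 mm hole, collar on the well floor 54 mm up; only the top 48 mm of barrel stands out, blunt end 174 mm above the table. Which well holds which probe varies
- rest_seat (a point): seat of the fixed sloping rest (two white V notches on posts, blue foot). Here, 75 mm above the table, the centre of the collar's tip-side face comes when it lies against the lower notch. z is vertical, x level and square to the probe. The probe lies at 45 degrees: needle to -y and down, blunt end to +y and up. Friction can hold it on the slope short of its seat
- rest_upper (a point): on the lying probe's axis amid the rest's upper notch, 65 mm up the slope from rest_seat; axes as there. Each notch is 10 mm long, a 90 degree V with arms 18 mm either side and up to 16 mm above the axis, square to the slope. The lower one carries the nose and ends at the seat. Between them the barrel is free all round; the posts are 14 mm wide. The foot is 80 x 130 mm
- cradle_seat (a point): seat of the level cradle on a grey block beside the microscope (fixed). Here, 85 mm above the table, the centre of the collar's tip-side face comes when the probe is home. z is vertical; the probe lies along y, needle to -y (towards the black stage), blunt end to +y. The front V notch (carries the nose) spans y = -10 to 0 mm, the rear one (carries the barrel) 68 to 78 mm
- cradle_rear (a point): on the lying probe's axis amid the cradle's rear notch, 73 mm towards +y from cradle_seat; axes as there. Notches as in the rest: 90 degree Vs, 18 mm either side, up to 16 mm above the axis. Behind, two upright cheeks 26 mm apart, 19 mm above the axis, flank the barrel's end, so it cannot be held there. Between the notches it is free; the block below is 45 mm high
- station: the microscope with its cradle, one fixed piece; origin on the table straight below cradle_seat, axes as there. The microscope begins at y = -50 mm: black stage 57 mm high, from y = -85 mm; head 168 to 300 mm above the table, its edge at y = -128 mm; column at x = 125 mm
- probe_blue_mid (a point): another probe, same sizes, with a blue band, standing in the rack: to be left alone. Point and axes as for probe_mid
- probe_green_mid (a point): another probe, same sizes, with a green band, standing in the rack: to be left alone. Point and axes as for probe_mid
- dish_mid (a point): glass dish, round, 90 mm across, 14 mm high, lying flat; bystander, loose; the point is at its centre
- slide_box_mid (a point): blue slide box, 75 x 100 x 32 mm; bystander, loose; the point is at its centre
- bottle_green_mid (a point): small green bottle, 44 mm across, 85 mm high with its cap; bystander, loose; the point is at its centre
- bottle_clear_mid (a point): small amber bottle, 44 mm across, 85 mm high with its cap; bystander, loose; the point is at its centre
- eyepiece_mid (a point): black spare eyepiece standing on end, 34 mm across, 50 mm high; bystander, loose; the point is at its centre

How it is judged:
On the way, in this order (a step that is already met when the one before it is completed fails the run):
1. the orange probe lies in the sloping rest, needle down the slope, collar within 10 mm of its seat, let go and at rest (x of probe_collar in the frame of rest_seat between -0.006 and 0.006 m and distance between probe_collar and rest_seat below 0.01 m and y of probe_tip in the frame of rest_seat below -0.025 m and z of probe_tip in the frame of rest_seat below -0.025 m and contact force between the fingers and probe below 0.1 N and linear speed of probe below 0.02 m/s), for 0.2 s.
2. still held by the fingers, the probe lies level in both notches of the cradle, needle towards the stage (x of probe_collar in the frame of cradle_seat between -0.004 and 0.004 m and z of probe_collar in the frame of cradle_seat between -0.004 and 0.004 m and angle between the z axis of probe_mid and the y axis of cradle_seat, either way round below 0.08 rad and y of probe_tip in the frame of cradle_seat below -0.02 m and distance between probe_collar and cradle_seat below 0.03 m and contact force between the fingers and probe above 0.5 N), for 0.05 s.
At the end, for the whole second after the job is handed in: The orange probe lies released and at rest in the cradle, needle towards the stage: its collar's face within 2 mm of the seat along the cradle and 4 mm across and in height, its axis within 0.08 rad of the cradle's (x of probe_collar in the frame of cradle_seat between -0.004 and 0.004 m and z of probe_collar in the frame of cradle_seat between -0.004 and 0.004 m and angle between the z axis of probe_mid and the y axis of cradle_seat, either way round below 0.08 rad and y of probe_tip in the frame of cradle_seat below -0.02 m and y of probe_collar in the frame of cradle_seat between -0.002 and 0.002 m and contact force between the fingers and probe below 0.1 N and linear speed of probe below 0.01 m/s); the robot touches nothing.
It fails at once if the fine needle is pressed against something (over 2 N) (contact force between probe_needle and anything else above 2 N).
It fails at once if the probe is pushed against the microscope's cradle with more than 40 N (contact force between probe and station above 40 N).
It fails at once if another probe is moved by more than 10 mm (distance of any of probe_blue_mid, probe_green_mid from where it was at the start of the episode above 0.01 m).
It fails at once if a bystander is moved by more than 15 mm (distance of any of dish_mid, slide_box_mid, bottle_green_mid, bottle_clear_mid, eyepiece_mid from where it was at the start of the episode above 0.015 m).
It also fails if it takes over 59 s, if anything falls off the work surface, if the arm or the gripper's body presses on something with over 40 N, if the wrist force passes 120 N, or if a joint passes its speed limit or range.

## Robot

A 6-joint arm with a two-finger parallel gripper is mounted at the origin on the work surface. World frame = base frame: x ahead of the robot, y to its left, z up, the work surface at z = 0. Lengths are in m, angles in rad, forces in N, time in s.
With the tool pointing down it reaches from about 0.3 to 0.775 m from the base axis. Payload 14.6 kg.
Tool frame: the origin (TCP) lies between the finger pads; the fingertips stand 14 mm ahead of it and the grasp point (between the pads) lies 5 mm behind it; z points along the fingers, y is the line along which they close (so a half turn about z gives the same grasp; the last joint's range is limited). The gripper opens to 94 mm and grips with 3 to 60 N. Pads are 16 mm wide; open, the fingers measure 119 mm over their backs; the gripper's body (75 mm by 177 mm) begins 78 mm behind the grasp point.
Start: joints at [1.233, 0.3, 1.521, -0, 1.321, -0.067], TCP at [0.147, 0.53, 0.219] pointing down, gripper open.
Joint ranges: [-3.03, 3.03], [-0.79, 2.21], [0.23, 2.52], [-1.04, 4.18], [0, 3.07], [-2.55, 2.55]. Speed limits (rad/s): [2.22, 2.22, 2.57, 3.14, 3.14, 3.14].

## Interface

Orientations are given as [roll, pitch, yaw] about the fixed x, y, z axes, in that order (R = Rz(yaw) Ry(pitch) Rx(roll)).
In Python, from station import ctrl gives the robot as it stands. The module is installed in compiled form; this text tells all that it offers.
- The arm moves only by the tool move_arm, never from a script. Its argument "targets" is a list of rows, each a list of 7 numbers: the opening, from -1 (shut) to 1 (fully open), then the shift along the tool's x, y, z in units of 50 mm (1.0 is 50 mm), then the turn, a rotation vector about the tool's x, y, z in rad. A call has 1 to 12 rows; each row is the pose to reach, as a shift and turn from the pose commanded when the call began, along the tool's axes at that moment; what a row does not reach only later rows make up. A row lasts 1/10 s, in which the tool goes at most 50 mm and 8.59 degrees, less where a joint would pass 70% of its speed; a pose out of reach is approached as far as the arm can. A call with a gripper value outside its range is refused whole. The fingers move at their own pace and stop on an object; "grip_force" is the grip in N (left out, the last holds). Time passes only in rows, so rows that repeat a pose let the fingers close. It gives the time, the measured TCP pose, the force, the opening and the grip force at its end, in the units of the state.
- ctrl.get_obs(): the state, without advancing time (a new reading comes with each control period).
- ctrl.camera(name): name is "scene" or "top"; returns (picture, depth): 400x640x3 uint8, red, green, blue; 400x640 float32, m along the optical axis (not along the pixel's ray), 0 where there is no reading.
- ctrl.camera_params(name): a dict with "intrinsics" (3x3 intrinsics, pixels), "rvec" (rotation vector, rad) and "tvec" (3), from world to camera coordinates, as OpenCV has them. Camera axes: x right, y down, z forward; pixel columns grow to the right and rows downward; lengths in m; the calibration is good to about 2 mm. A picture is of the moment at which its call begins. camera_params takes no time and is no camera call.
- ctrl.hand_in(): hands the job in; it is judged then, once.
Trained networks look in the newest picture that a camera, given by its name, has taken for a name from the list of things; names that differ only in an ending like _2 or _b are one class to them, and where a whole thing is asked for, a point or a joint stands for the part that bears it (a point fixed in the world has none). Each returns a list of dicts, best first, with "score" (0 to 1); they miss things now and then, are a little off and sometimes report something else, mostly with a low value. They report only what shows in the picture. A call takes as long as a camera call.
- ctrl.cut_out(camera, target): "region" (400x640 bool, what is visible of it) and "point" ([column, row] in pixels, amid what is visible of it).
- ctrl.tip_of(camera, target): "point" ([column, row] in pixels: a listed point, or the origin of a listed thing).
The state is a dict: "time_s": time; "qpos": joint angles; "joint_vel": joint speeds; "tau": joint torques, N m; "ee_pos": TCP position; "eef_rot": TCP orientation; "force": force on the tool from outside, world axes, zero at the start; "moment": the same for the moment, N m; "grip_width": finger opening in m; "grip_force": force on a finger pad.
Only numpy, scipy, OpenCV 4.12 (cv2) and the standard library are available. Lean on these libraries where they do the work, as an engineer would, in place of code of your own. Each camera call takes 0.05 s, during which the arm holds its last target. There are 200 camera calls.

## Working session

There is one attempt and no reset: what is moved stays moved. The work goes in short steps, Python scripts to look and compute and a tool call to move; the robot and the scene stay as the last step left them, time stands still between calls to the robot, and variables do not carry over. Pictures are saved under pics/ and viewed, at most 10 in all, crops included, and the job is handed in when it is done.

Besides the shell and the picture viewer there is one more tool, called after "Emit:" as name(argument=value, ...) on one line, values as JSON. move_arm: Moves the arm, as the interface text tells. Its arguments: {"type":"object","properties":{"targets":{"type":"array"},"grip_force":{"type":"number"}},"required":["targets"]}

```bash
mkdir -p pics; cat > h.py <<'E'
import numpy as np, cv2
from scipy.spatial.transform import Rotation as R
from station import ctrl
def cam(n):
    p=ctrl.camera_params(n); return np.array(p["intrinsics"]),R.from_rotvec(np.ravel(p["rvec"])).as_matrix(),np.ravel(p["tvec"])
def ray(n,px):
    K,r,t=cam(n); d=np.linalg.inv(K)@[px[0],px[1],1.]; return -r.T@t, r.T@d
def at_z(n,px,z):
    o,d=ray(n,px); return o+d*(z-o[2])/d[2]
def cloud(n,dep):
    K,r,t=cam(n); v,u=np.mgrid[:400,:640]
    P=np.stack([(u-K[0,2])/K[0,0]*dep,(v-K[1,2])/K[1,1]*dep,dep],-1)
    return (P-t)@r
def proj(n,X):
    K,r,t=cam(n); c=(r@np.atleast_2d(X).T).T+t; c=c@K.T; return c[:,:2]/c[:,2:]
E
python3 - <<'E'
from h import *
for n in("scene","top"):
    im,d=ctrl.camera(n); cv2.imwrite(f"pics/{n}0.png",im[:,:,::-1]); np.save(n+"_d0.npy",d)
    P=cloud(n,d); print(n,"cam at",ray(n,(320,200)))
    for t in ["probe_mid","probe","probe_blue_mid","probe_green_mid","rack","rest_seat","rest_upper","cradle_seat","cradle_rear","station","dish_mid","slide_box_mid","bottle_green_mid","bottle_clear_mid","eyepiece_mid"]:
        o=ctrl.tip_of(n,t)
        zz={"probe_mid":.089,"probe":.004,"probe_blue_mid":.089,"probe_green_mid":.089,"rack":0,"rest_seat":.075,"rest_upper":.075+.046,"cradle_seat":.085,"cradle_rear":.085,"station":0,"dish_mid":.007,"slide_box_mid":.016,"bottle_green_mid":.042,"bottle_clear_mid":.042,"eyepiece_mid":.025}[t]
        for q in o[:2]: print(t,round(q["score"],2),np.round(q["point"]),np.round(at_z(n,q["point"],zz),3))
E
```

```text
scene cam at (array([0.88104596, 0.60637774, 0.81641458]), array([-0.35710521, -0.54361863, -0.75964638]))
probe_mid 0.74 [262. 149.] [ 0.567 -0.12   0.089]
probe_mid 0.72 [387. 324.] [0.596 0.383 0.089]
probe_blue_mid 0.51 [436. 278.] [0.466 0.362 0.089]
probe_blue_mid 0.41 [270. 142.] [ 0.539 -0.132  0.089]
probe_green_mid 0.74 [446. 302.] [0.484 0.407 0.089]
probe_green_mid 0.56 [256. 126.] [ 0.538 -0.203  0.089]
rack 0.83 [422. 300.] [0.471 0.354 0.   ]
rest_seat 0.91 [319. 184.] [0.509 0.035 0.075]
rest_seat 0.23 [447. 303.] [0.475 0.407 0.075]
rest_upper 0.93 [336. 183.] [0.499 0.088 0.121]
cradle_seat 0.84 [256. 127.] [ 0.54  -0.202  0.085]
cradle_rear 0.88 [269. 144.] [ 0.543 -0.13   0.085]
station 0.82 [262. 148.] [ 0.527 -0.213  0.   ]
dish_mid 0.91 [361. 179.] [0.38  0.027 0.007]
bottle_green_mid 0.6 [388. 325.] [0.578 0.37  0.042]
bottle_clear_mid 0.69 [367. 280.] [0.553 0.274 0.042]
eyepiece_mid 0.75 [301. 131.] [ 0.419 -0.189  0.025]
eyepiece_mid 0.18 [288. 245.] [0.635 0.107 0.025]
top cam at (array([0.43097486, 0.10393163, 1.23957174]), array([ 0.07361656, -0.00373508
[... 250 characters left out ...]
  ]
rack 0.51 [345. 201.] [0.519 0.035 0.   ]
rest_seat 0.73 [347. 203.] [0.509 0.036 0.075]
rest_seat 0.29 [419. 186.] [ 0.549 -0.136  0.075]
rest_upper 0.84 [327. 201.] [0.51  0.083 0.121]
cradle_seat 0.68 [452. 190.] [ 0.536 -0.212  0.085]
cradle_rear 0.63 [418. 189.] [ 0.539 -0.132  0.085]
cradle_rear 0.62 [236. 230.] [0.448 0.297 0.085]
station 0.88 [443. 196.] [ 0.531 -0.212  0.   ]
dish_mid 0.63 [350. 258.] [0.376 0.027 0.007]
slide_box_mid 0.66 [319. 156.] [0.632 0.1   0.016]
slide_box_mid 0.28 [238. 230.] [0.45  0.302 0.016]
bottle_green_mid 0.74 [210. 177.] [0.578 0.368 0.042]
bottle_clear_mid 0.67 [252. 189.] [0.548 0.266 0.042]
eyepiece_mid 0.61 [435. 234.] [ 0.433 -0.183  0.025]
```

View pics/scene0.png

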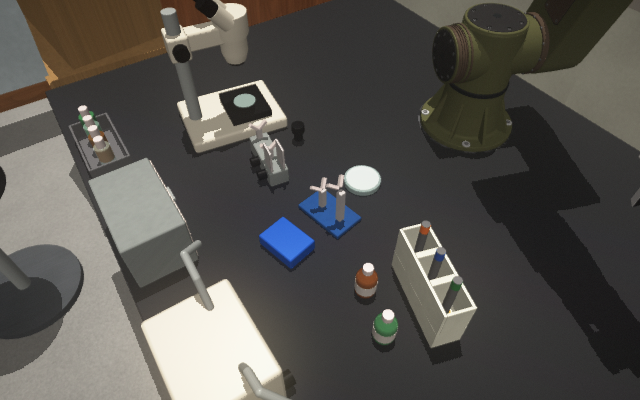

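View pics/top0.png

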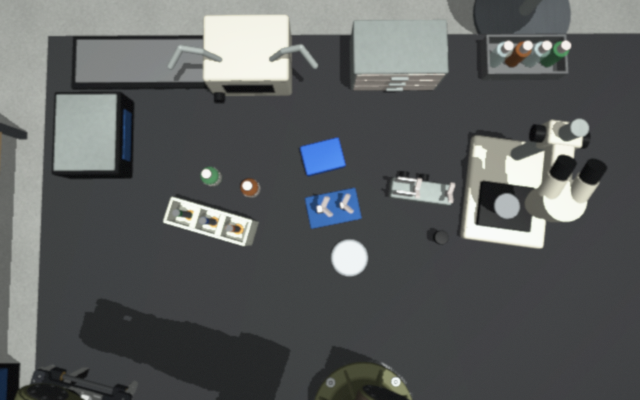

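The views agree. In the scene view the orange probe stands at about (425,229), next to blue (440,255) and green (456,285); in the top view the rack is at (210,222), the rest at (335,205) and the cradle at (422,190). Next I'll refine the poses from depth.

```bash
python3 - <<'E'
from h import *
im={n:cv2.imread(f"pics/{n}0.png")[:,:,::-1] for n in("scene","top")}
for n in("scene","top"):
    P=cloud(n,np.load(n+"_d0.npy")); x,y,z=P[...,0],P[...,1],P[...,2]; hs=cv2.cvtColor(np.ascontiguousarray(im[n]),cv2.COLOR_RGB2HSV)
    def rep(name,m):
        q=P[m]
        if len(q)<5: print(n,name,len(q)); return
        c,s,a=cv2.minAreaRect(q[:,:2].astype(np.float32)); print(n,name,len(q),"mean",q.mean(0).round(4),"rect",np.round(c,4),np.round(s,3),round(a,1),"z",np.percentile(q[:,2],[5,95]).round(3))
    rk=(abs(x-.466)<.09)&(abs(y-.355)<.13)
    rep("racktop",rk&(z>.115)&(z<.133)&(hs[...,1]<70))
    for k,c in(("o",(.45,.297)),("b",(.467,.354)),("g",(.484,.411))):
        rep("top_"+k,(np.hypot(x-c[0],y-c[1])<.022)&(z>.164)&(z<.19))
    rep("foot",(abs(x-.515)<.1)&(abs(y-.05)<.1)&(hs[...,0]>100)&(hs[...,0]<125)&(hs[...,1]>150)&(z<.02)&(x<.6))
    rep("restposts",(abs(x-.51)<.06)&(abs(y-.05)<.08)&(z>.055))
    cr=(abs(x-.54)<.05)&(y>-.235)&(y<-.08)
    rep("block",cr&(z>.035)&(z<.055)); rep("front",cr&(z>.065)&(y<-.18)); rep("rear",cr&(z>.065)&(y>-.17))
    rep("cradlall",cr&(z>.02))
E
```

```text
scene racktop 1640 mean [0.476  0.3627 0.1233] rect [0.4688 0.354 ] [0.191 0.061] 73.3 z [0.116 0.127]
scene top_o 85 mean [0.4528 0.2974 0.1714] rect [0.4515 0.2968] [0.017 0.016] 16.5 z [0.165 0.174]
scene top_b 91 mean [0.4703 0.355  0.1719] rect [0.4692 0.3539] [0.017 0.016] 5.3 z [0.166 0.175]
scene top_g 102 mean [0.4876 0.412  0.1719] rect [0.4869 0.4118] [0.016 0.016] 53.5 z [0.166 0.175]
scene foot 1195 mean [0.5113 0.0771 0.011 ] rect [0.5353 0.074 ] [0.147 0.13 ] 10.1 z [0.008 0.014]
scene restposts 416 mean [0.5016 0.0781 0.0892] rect [0.5027 0.0675] [0.047 0.083] 10.1 z [0.058 0.125]
scene block 570 mean [ 0.545  -0.1507  0.0443] rect [ 0.5476 -0.152 ] [0.149 0.065] 82.2 z [0.04  0.051]
scene front 107 mean [ 0.5314 -0.2066  0.0824] rect [ 0.5325 -0.2081] [0.015 0.043] 87.1 z [0.068 0.093]
scene rear 266 mean [ 0.5487 -0.1076  0.0867] rect [ 0.5477 -0.1099] [0.061 0.039] 86.1 z [0.067 0.104]
scene cradlall 1202 mean [ 0.5493 -0.1426  0.0554] rect [ 0.5501 -0.1523] [0.149 0.07 ] 82.2 z [0.027 0.101]
top racktop 916 mean [0.4679 0.3551 0.1258] rect [0.4679 0.3534] [0.191 0
[... 231 characters left out ...]
5 mean [0.4849 0.4095 0.174 ] rect [0.4852 0.4102] [0.016 0.015] 89.5 z [0.167 0.178]
top foot 1148 mean [0.5002 0.0696 0.0126] rect [0.5361 0.0743] [0.147 0.128] 10.8 z [0.008 0.017]
top restposts 266 mean [0.5019 0.0661 0.0968] rect [0.5018 0.0653] [0.045 0.083] 11.6 z [0.065 0.127]
top block 887 mean [ 0.5383 -0.1541  0.0449] rect [ 0.5487 -0.1521] [0.147 0.069] 81.6 z [0.039 0.049]
top front 107 mean [ 0.531  -0.2081  0.0858] rect [ 0.5309 -0.2086] [0.012 0.046] 81.0 z [0.075 0.095]
top rear 246 mean [ 0.5453 -0.1129  0.0907] rect [ 0.5428 -0.1092] [0.058 0.046] 86.4 z [0.071 0.106]
top cradlall 1401 mean [ 0.5411 -0.149   0.0551] rect [ 0.5489 -0.1521] [0.147 0.07 ] 81.8 z [0.031 0.101]
```

```bash
python3 - <<'E'
from h import *
a=cv2.imread("pics/scene0.png")[100:260,235:395]; b=cv2.imread("pics/top0.png")[165:245,295:475]
A=cv2.resize(a,(480,480),interpolation=cv2.INTER_CUBIC); B=cv2.resize(b,None,fx=4,fy=4,interpolation=cv2.INTER_CUBIC)
cv2.imwrite("pics/c1.png",np.hstack([A,cv2.copyMakeBorder(B,0,160,0,0,cv2.BORDER_CONSTANT)])[:,:]) if 0 else (cv2.imwrite("pics/c1.png",A),cv2.imwrite("pics/c2.png",B))
E
```

```text
(no output)
```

View pics/c1.png

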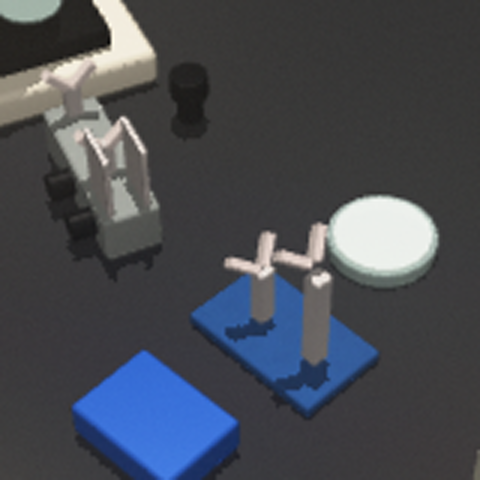

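View pics/c2.png

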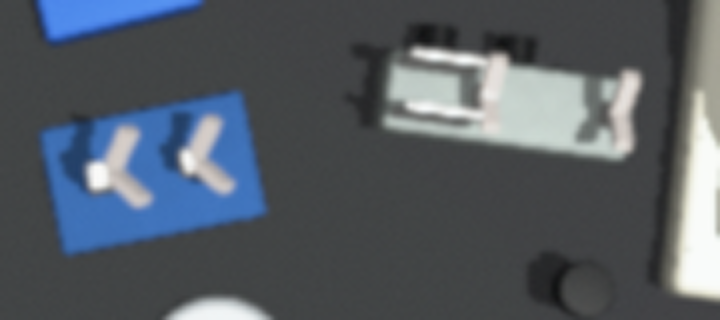

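```bash
python3 - <<'E'
from h import *
for n in("scene","top"):
    P=cloud(n,np.load(n+"_d0.npy")).reshape(-1,3); hs=cv2.cvtColor(cv2.imread(f"pics/{n}0.png"),cv2.COLOR_BGR2HSV).reshape(-1,3)
    for name,c,yaw in(("rest",(.502,.0665),10.5),("cradle",(.5317,-.2035),-8.1)):
        a=np.radians(yaw); M=np.array([[np.cos(a),np.sin(a)],[-np.sin(a),np.cos(a)]])
        q=(P[:,:2]-c)@M.T; L=np.c_[q,P[:,2]]
        m=(abs(q[:,0])<.05)&(q[:,1]>-.09)&(q[:,1]<.18)
        bl=(hs[:,0]>100)&(hs[:,0]<125)&(hs[:,1]>150)
        if name=="rest":
            f=m&bl&(L[:,2]<.02)&(q[:,1]<.1); print(n,"foot",np.percentile(L[f],[1,99],axis=0).round(3).tolist())
        k=m&(L[:,2]>.05)&(L[:,2]<.135)&(q[:,1]>(-.09 if name=="rest" else -.04))
        for y0 in np.arange(-.06,.13,.01):
            s=k&(q[:,1]>=y0)&(q[:,1]<y0+.01)
            if s.sum()>4: print(n,name,f"y{y0:.2f} n{s.sum()} x {L[s,0].min():.3f} {L[s,0].max():.3f} z {L[s,2].min():.3f} {L[s,2].max():.3f}")
E
```

```text
scene foot [[-0.037, -0.06, 0.006], [0.041, 0.065, 0.015]]
scene rest y-0.04 n47 x -0.023 0.024 z 0.063 0.083
scene rest y-0.03 n64 x -0.014 0.019 z 0.050 0.078
scene rest y-0.02 n33 x -0.007 0.009 z 0.052 0.066
scene rest y0.01 n45 x -0.020 0.024 z 0.113 0.129
scene rest y0.02 n100 x -0.019 0.019 z 0.051 0.129
scene rest y0.03 n96 x -0.008 0.009 z 0.050 0.113
scene rest y0.04 n52 x -0.007 0.009 z 0.051 0.103
scene cradle y-0.02 n6 x -0.017 0.020 z 0.075 0.093
scene cradle y-0.01 n103 x -0.021 0.023 z 0.050 0.096
scene cradle y0.00 n26 x -0.020 0.020 z 0.051 0.095
scene cradle y0.06 n12 x -0.015 0.020 z 0.074 0.089
scene cradle y0.07 n69 x -0.013 0.024 z 0.051 0.092
scene cradle y0.08 n44 x -0.017 0.019 z 0.051 0.103
scene cradle y0.09 n50 x -0.017 0.020 z 0.051 0.105
scene cradle y0.10 n53 x -0.017 0.019 z 0.051 0.106
scene cradle y0.11 n54 x -0.016 0.020 z 0.054 0.106
scene cradle y0.12 n91 x -0.017 0.019 z 0.051 0.105
top foot [[-0.038, -0.062, 0.007], [0.039, 0.064, 0.018]]
top rest y-0.05 n6 x -0.020 0.022 z 0.071 0.075
top rest y-0.04 n57 x -0.022 0.023 z 0.064 0.083
top rest y-0.03 n45 x -0.015 0.017 z 0.063 0.080
top rest y-0.02 n11 x -0.007 0.006 z 0.053 0.066
top rest y0.01 n55 x -0.023 0.022 z 0.113 0.132
top rest y0.02 n54 x -0.017 0.020 z 0.101 0.127
top rest y0.03 n33 x -0.008 0.006 z 0.056 0.119
top cradle y-0.02 n7 x -0.018 0.013 z 0.078 0.093
top cradle y-0.01 n104 x -0.023 0.023 z 0.050 0.096
top cradle y0.00 n8 x -0.024 0.010 z 0.050 0.089
top cradle y0.06 n21 x -0.023 0.023 z 0.073 0.094
top cradle y0.07 n81 x -0.022 0.022 z 0.051 0.095
top cradle y0.08 n38 x -0.018 0.019 z 0.051 0.110
top cradle y0.09 n42 x -0.018 0.018 z 0.050 0.107
top cradle y0.10 n42 x -0.018 0.018 z 0.050 0.107
top cradle y0.11 n42 x -0.022 0.017 z 0.050 0.108
top cradle y0.12 n34 x -0.018 0.019 z 0.055 0.108
```

The crops show the rest's V notches opening toward −y (right in the top view) and the cradle with its front notch next to the stage. Local-frame fits give the rest axis at yaw 10.5° and the cradle axis at yaw −8.1°. Next I'll plan the rack grasp.

```bash
cat >> h.py <<'E'
def Rt(z,y):
    z=np.array(z,float);z/=np.linalg.norm(z);y=np.array(y,float);y-=z*(y@z);y/=np.linalg.norm(y);return np.stack([np.cross(y,z),y,z],1)
def pose():
    o=ctrl.get_obs(); return np.array(o["ee_pos"]),R.from_euler("xyz",o["eef_rot"]).as_matrix(),o
def rel(p0,R0,p,Rm):
    """row numbers for target TCP p,Rm from p0,R0"""
    s=R0.T@(np.array(p)-p0)/.05; w=R.from_matrix(R0.T@Rm).as_rotvec(); return np.r_[s,w].round(3).tolist()
def yaw(deg,v): return R.from_euler("z",deg,degrees=True).apply(v)
RACK,REST,CRAD=-17,10.5,-8.1
ORANGE=np.array([.4508,.2963,0]); SEAT=np.array([.5077,.0375,.075]); CS=np.array([.5322,-.2035,.085])
E
python3 - <<'E'
from h import *
p,R0,o=pose(); print(p,R0.round(3),o["qpos"],o["force"],o["grip_width"])
for s in(1,-1):
    T=Rt([0,0,-1],yaw(RACK,[s,0,0])); print(s,rel(p,R0,[*ORANGE[:2],.22],T),rel(p,R0,[*ORANGE[:2],.147],T))
    z=yaw(REST,[0,-.7071,-.7071]); T2=Rt(z,yaw(REST,[s,0,0])); print(" tilt",rel(p,R0,p,T2))
E
```

```text
[0.14715593 0.52995207 0.21944155] [[-0.964  0.268  0.   ]
 [ 0.268  0.964 -0.   ]
 [-0.    -0.    -1.   ]] [ 1.23335391e+00  2.99936503e-01  1.52096221e+00 -1.29085450e-05
  1.32070659e+00 -6.65984522e-02] [ 0.31459459  0.19195919 -0.74626027] 0.09396152855708644
1 [-7.102, -2.878, -0.011, -0.0, 0.0, 1.597] [-7.102, -2.878, 1.449, -0.0, 0.0, 1.597]
 tilt [0.0, 0.0, 0.0, 0.438, -0.7, 1.056]
-1 [-7.102, -2.878, -0.011, -0.0, -0.0, -1.545] [-7.102, -2.878, 1.449, -0.0, -0.0, -1.545]
 tilt [0.0, 0.0, 0.0, 0.789, 0.493, -1.904]
```

Emit:
move_arm(targets=[[0.2, -7.1, -2.88, 0, 0, 0, 1.597], [0.2, -7.1, -2.88, 0, 0, 0, 1.597], [0.2, -7.1, -2.88, 0, 0, 0, 1.597], [0.2, -7.1, -2.88, 0, 0, 0, 1.597], [0.2, -7.1, -2.88, 0, 0, 0, 1.597], [0.2, -7.1, -2.88, 0, 0, 0, 1.597], [0.2, -7.1, -2.88, 0, 0, 0, 1.597], [0.2, -7.1, -2.88, 0, 0, 0, 1.597], [0.2, -7.1, -2.88, 0, 0, 0, 1.597], [0.2, -7.1, -2.88, 0, 0, 0, 1.597], [0.2, -7.1, -2.88, 0, 0, 0, 1.597], [0.2, -7.1, -2.88, 0, 0, 0, 1.597]], grip_force=30)

```text
time_s: 2.8
ee_pos: [0.4507, 0.2962, 0.2194]
eef_rot: [3.142, 0.0, 1.272]
force: [-0.7, -0.2, 1.1]
grip_width: 0.0565
grip_force: 0.0
```

```bash
python3 - <<'E'
from h import *
p,R0,o=pose(); print(p,o["qpos"],o["grip_width"],o["time_s"])
T=Rt([0,0,-1],yaw(RACK,[1,0,0])); print(rel(p,R0,[*ORANGE[:2],.147],T))
E
```

```text
[0.4507304  0.29615821 0.21944222] [ 5.13423784e-01  2.76144097e-01  1.55153179e+00 -3.19160355e-05
  1.31393156e+00  8.12078431e-01] 0.05652674546246601 2.8
[0.003, 0.0, 1.449, 0.0, 0.0, -0.002]
```

Emit:
move_arm(targets=[[0.2, 0, 0, 0.5, 0, 0, 0], [0.2, 0, 0, 1.0, 0, 0, 0], [0.2, 0, 0, 1.3, 0, 0, 0], [0.2, 0, 0, 1.45, 0, 0, 0], [0.2, 0, 0, 1.45, 0, 0, 0], [-1, 0, 0, 1.45, 0, 0, 0], [-1, 0, 0, 1.45, 0, 0, 0], [-1, 0, 0, 1.45, 0, 0, 0], [-1, 0, 0, 1.45, 0, 0, 0], [-1, 0, 0, 1.45, 0, 0, 0], [-1, 0, 0, 1.45, 0, 0, 0], [-1, 0, 0, 1.45, 0, 0, 0]], grip_force=35)

```text
time_s: 4.0
ee_pos: [0.4507, 0.2963, 0.147]
eef_rot: [3.141, -0.0, 1.274]
force: [-0.2, -0.2, 0.1]
grip_width: 0.0153
grip_force: 35.0
```

Emit:
move_arm(targets=[[-1, 0, 0, -0.2, 0, 0, 0], [-1, 0, 0, -0.6, 0, 0, 0], [-1, 0, 0, -1.1, 0, 0, 0], [-1, 0, 0, -1.6, 0, 0, 0], [-1, 0, 0, -2.1, 0, 0, 0], [-1, 0, 0, -2.6, 0, 0, 0], [-1, 0, 0, -3.1, 0, 0, 0], [-1, 0, 0, -3.4, 0, 0, 0], [-1, 0, 0, -3.4, 0, 0, 0]])

```text
time_s: 4.9
ee_pos: [0.451, 0.2964, 0.3195]
eef_rot: [3.139, -0.003, 1.274]
force: [-0.0, 0.2, -0.8]
grip_width: 0.0153
grip_force: 35.0
```

```bash
python3 - <<'E'
from h import *
p,R0,o=pose(); print(p,o["qpos"],o["grip_width"],o["time_s"],o["force"])
z=yaw(REST,[0,-.7071,-.7071]); T=Rt(z,yaw(REST,[1,0,0])); n=yaw(REST,[0,-.7071,.7071])
# grasp 98mm above collar face; TCP 5mm ahead -> 93
tcp=SEAT-z*(.093+.012)+n*.06
print(tcp,rel(p,R0,tcp,T))
for n_ in("scene",): 
    im,d=ctrl.camera(n_); cv2.imwrite("pics/s1.png",im[:,:,::-1])
for t in("probe_tip","probe_collar","probe_mid"): print(t,[(round(q["score"],2),np.round(q["point"])) for q in ctrl.tip_of("scene",t)[:2]])
print("expected",proj("scene",[[*p[:2],p[2]+.005-s] for s in(.148,.098,.063)]).round())
E
```

```text
[0.4509974  0.29643003 0.31954519] [ 5.13609944e-01  2.18552750e-01  1.39307091e+00 -9.84213519e-06
  1.52599437e+00  8.10551192e-01] 0.015310496691926247 4.9 [-0.0345561   0.19410884 -0.83828486]
[0.50190136 0.06878668 0.1916715 ] [-4.063, 2.299, 2.552, -0.185, -0.772, -0.456]
probe_tip [(0.8, array([428., 223.]))]
probe_collar [(0.63, array([429., 205.]))]
probe_mid [(0.74, array([433., 191.]))]
expected [[426. 222.]
 [431. 204.]
 [435. 191.]]
```

Emit:
move_arm(targets=[[-1, -0.7, 0.4, 0, -0.03, -0.13, -0.076], [-1, -1.3, 0.75, 0, -0.06, -0.26, -0.152], [-1, -2.0, 1.15, 0, -0.09, -0.39, -0.228], [-1, -2.7, 1.5, 0, -0.12, -0.51, -0.304], [-1, -3.4, 1.9, 0, -0.155, -0.64, -0.38], [-1, -4.06, 2.3, 0.3, -0.185, -0.772, -0.456], [-1, -4.06, 2.3, 0.8, -0.185, -0.772, -0.456], [-1, -4.06, 2.3, 1.5, -0.185, -0.772, -0.456], [-1, -4.06, 2.3, 2.2, -0.185, -0.772, -0.456], [-1, -4.06, 2.3, 2.55, -0.185, -0.772, -0.456], [-1, -4.06, 2.3, 2.55, -0.185, -0.772, -0.456]])

```text
time_s: 6.2
ee_pos: [0.5005, 0.0682, 0.1874]
eef_rot: [-3.13, 0.787, 1.762]
force: [0.4, -0.2, -1.5]
grip_width: 0.0155
grip_force: 35.0
```

```bash
python3 - <<'E'
from h import *
p,R0,o=pose(); print(p,o["qpos"],o["grip_width"],o["time_s"],o["force"])
z=R0[:,2]; print(z,yaw(REST,[0,-.7071,-.7071]))
g=p-.005*z
for n in("scene","top"): 
    im,d=ctrl.camera(n); np.save(n+"_d2.npy",d); cv2.imwrite(f"pics/{n}2.png",im[:,:,::-1])
    for t in("probe_tip","probe_collar","probe_mid","rest_seat","rest_upper"): print(n,t,[(round(q["score"],2),np.round(q["point"],1)) for q in ctrl.tip_of(n,t)[:2]])
    print("expected",proj(n,[g+z*s for s in(.148,.098,.063)]+[SEAT,SEAT+.065*yaw(REST,[0,.7071,.7071])]).round(1).tolist())
a=cv2.imread("pics/scene2.png")[100:260,235:395];cv2.imwrite("pics/c3.png",cv2.resize(a,(480,480),interpolation=cv2.INTER_CUBIC))
E
```

```text
[0.50048712 0.06815443 0.18741941] [ 0.41609996  0.3716134   1.69246347 -0.77544689  1.38483261  0.50356091] 0.015522777165666532 6.2 [ 0.37589511 -0.19255304 -1.47505423]
[ 0.12307143 -0.69775879 -0.7056813 ] [ 0.12885874 -0.69525955 -0.7071    ]
scene probe_tip [(0.47, array([301.1, 166.3]))]
scene probe_collar []
scene probe_mid [(0.64, array([315.1, 159.4])), (0.41, array([367.2, 277.7]))]
scene rest_seat [(0.86, array([318. , 187.2])), (0.66, array([446. , 305.8]))]
scene rest_upper [(0.8, array([336.5, 182.9])), (0.53, array([447.1, 306. ]))]
expected [[299.4, 164.2], [309.6, 161.1], [317.3, 158.7], [319.9, 184.4], [335.0, 181.3]]
top probe_tip [(0.74, array([378.4, 199.5]))]
top probe_collar [(0.54, array([360.5, 198.5])), (0.38, array([349.1, 206.2]))]
top probe_mid [(0.54, array([354.1, 201.9]))]
top rest_seat [(0.94, array([345.5, 203.8])), (0.4, array([219.5, 220.5]))]
top rest_upper [(0.98, array([327.2, 203.7])), (0.66, array([185.5, 215. ]))]
expected [[375.8, 198.7], [362.4, 200.3], [352.4, 201.5], [346.2, 203.7], [327.5, 206.2]]
```

View pics/c3.png

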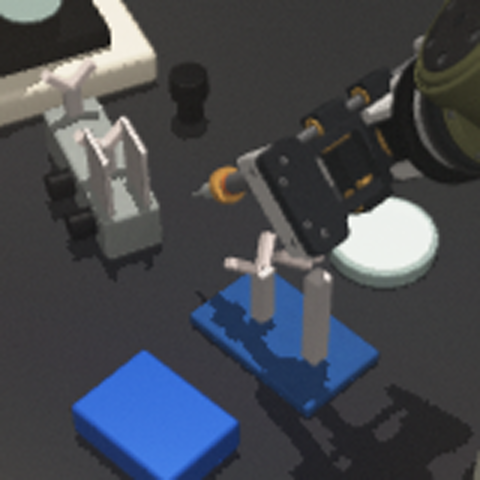

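The picture shows the probe held along the slope above the rest, with its collar at about (310,161) in the scene view. I'll check tracking error, then lower it along the slope normal.

```bash
python3 - <<'E'
from h import *
p,R0,o=pose(); print(p,o["time_s"],o["joint_vel"])
z=yaw(REST,[0,-.7071,-.7071]); T=Rt(z,yaw(REST,[1,0,0])); n=yaw(REST,[0,-.7071,.7071])
for h in(.03,.01,.0): print(rel(p,R0,SEAT-z*(.093+.012)+n*h,T))
print(R0.round(3),T.round(3))
E
```

```text
[0.5012755  0.0684869  0.18966002] 6.8 [ 0.00042278  0.00271602  0.00123947 -0.00075368 -0.00155669  0.00096602]
[0.574, 0.015, -0.032, -0.003, 0.001, 0.002]
[0.974, 0.015, -0.032, -0.003, 0.001, 0.002]
[1.174, 0.016, -0.032, -0.003, 0.001, 0.002]
[[-0.131  0.983  0.126]
 [ 0.694  0.182 -0.697]
 [-0.708 -0.003 -0.706]] [[-0.129  0.983  0.129]
 [ 0.695  0.182 -0.695]
 [-0.707  0.    -0.707]]
```

Emit:
move_arm(targets=[[-1, 0.4, 0, 0, 0, 0, 0], [-1, 0.7, 0, 0, 0, 0, 0], [-1, 0.9, 0, 0, 0, 0, 0], [-1, 0.96, 0, 0, 0, 0, 0], [-1, 0.96, 0, 0, 0, 0, 0], [-1, 0.96, 0, 0, 0, 0, 0]])

```text
time_s: 7.4
ee_pos: [0.4951, 0.1016, 0.1558]
eef_rot: [-3.137, 0.787, 1.757]
force: [-0.5, 0.1, -0.5]
grip_width: 0.0156
grip_force: 35.0
```

```bash
python3 - <<'E'
from h import *
z=yaw(REST,[0,-.7071,-.7071]); T=Rt(z,yaw(REST,[1,0,0])); n=yaw(REST,[0,-.7071,.7071])
for n_ in("scene","top"):
    im,d=ctrl.camera(n_); np.save(n_+"_d3.npy",d); cv2.imwrite(f"pics/{n_}3.png",im[:,:,::-1])
    P=cloud(n_,d).reshape(-1,3); L=(P-SEAT)@np.stack([yaw(REST,[1,0,0]),-z,n],1)
    m=(abs(L[:,0])<.03)&(L[:,1]>-.06)&(L[:,1]<.075)&(L[:,2]>-.02)&(L[:,2]<.045)
    for y0 in np.arange(-.055,.075,.01):
        s=m&(abs(L[:,1]-y0-.005)<.005)
        if s.sum()>3: print(n_,f"y{y0:.3f} n{s.sum()} x {L[s,0].min():.3f} {L[s,0].max():.3f} n {L[s,2].min():.3f} {L[s,2].max():.3f}")
    for t in("probe_tip","probe_collar","probe_mid","rest_seat"): print(n_,t,[(round(q["score"],2),np.round(q["point"],1)) for q in ctrl.tip_of(n_,t)[:1]])
p,R0,o=pose(); g=p-.005*R0[:,2]
for n_ in("scene","top"): print("expected",proj(n_,[g+R0[:,2]*s for s in(.148,.098,.063)]).round(1).tolist())
print(p,o["force"],o["time_s"],rel(p,R0,SEAT-z*(.093+.012),T))
E
```

```text
scene y-0.025 n6 x 0.003 0.008 n -0.019 0.015
scene y-0.015 n26 x -0.004 0.019 n -0.019 0.017
scene y-0.005 n74 x -0.013 0.025 n -0.019 0.010
scene y0.005 n19 x -0.010 0.013 n 0.003 0.023
scene y0.015 n57 x -0.011 0.014 n -0.002 0.023
scene y0.025 n18 x -0.003 0.009 n 0.006 0.018
scene y0.035 n15 x 0.003 0.008 n 0.004 0.019
scene y0.045 n16 x 0.001 0.009 n 0.005 0.019
scene y0.055 n11 x 0.008 0.022 n -0.010 0.014
scene y0.065 n18 x 0.015 0.023 n -0.005 0.007
scene probe_tip [(0.58, array([309.9, 181.5]))]
scene probe_collar [(0.72, array([319.2, 180. ]))]
scene probe_mid [(0.68, array([325.6, 177.8]))]
scene rest_seat [(0.56, array([319.1, 187.9]))]
top y-0.025 n4 x -0.003 -0.000 n 0.013 0.017
top y-0.015 n26 x -0.020 0.021 n 0.003 0.021
top y-0.005 n42 x -0.022 0.022 n -0.004 0.018
top y0.005 n19 x -0.014 0.012 n 0.012 0.025
top y0.015 n53 x -0.013 0.011 n 0.003 0.027
top y0.025 n20 x -0.008 0.007 n 0.013 0.021
top y0.035 n19 x -0.009 0.005 n 0.013 0.022
top y0.045 n20 x -0.009 0.006 n 0.013 0.021
top y0.055 n41 x -0.023 0.020 n -0.003 0.023
top y0.065 n49 x -0.023 0.021 n -0.001 0.021
top probe_tip [(0.54, array([361.5, 203.3]))]
top probe_collar [(0.85, array([344.5, 205.2]))]
top probe_mid [(0.74, array([329.4, 202.4]))]
top rest_seat [(0.5, array([419.2, 187.6]))]
expected [[309.5, 181.9], [320.1, 179.5], [328.1, 177.7]]
expected [[360.4, 201.9], [346.8, 203.7], [336.8, 205.0]]
[0.49495849 0.10173157 0.15552501] [ 0.30284872 -0.67953422 -0.79180814] 7.9 [0.213, 0.017, -0.035, -0.003, 0.001, 0.002]
```

Emit:
move_arm(targets=[[-1, 0.06, 0.01, 0, 0, 0, 0], [-1, 0.11, 0.01, 0, 0, 0, 0], [-1, 0.15, 0.01, 0, 0, 0, 0], [-1, 0.19, 0.01, 0, 0, 0, 0], [-1, 0.21, 0.01, 0, 0, 0, 0], [-1, 0.21, 0.01, 0, 0, 0, 0]])

```text
time_s: 8.5
ee_pos: [0.494, 0.1092, 0.148]
eef_rot: [-3.136, 0.787, 1.758]
force: [0.1, -0.0, -0.8]
grip_width: 0.0157
grip_force: 35.0
```

Emit:
move_arm(targets=[[-1, 0.02, 0, 0, 0, 0, 0], [-1, 0.04, 0, 0, 0, 0, 0], [-1, 0.04, 0, 0, 0, 0, 0]])

```text
time_s: 8.8
ee_pos: [0.4939, 0.1098, 0.1474]
eef_rot: [-3.136, 0.789, 1.756]
force: [-0.9, -7.2, 6.1]
grip_width: 0.0156
grip_force: 35.0
```

Emit:
move_arm(targets=[[-1, -0.02, 0, 0, 0, 0, 0], [-1, -0.02, 0, 0.05, 0, 0, 0], [-1, -0.02, 0, 0.1, 0, 0, 0], [-1, -0.02, 0, 0.13, 0, 0, 0], [-1, -0.02, 0, 0.16, 0, 0, 0]])

```text
time_s: 9.3
ee_pos: [0.4949, 0.1042, 0.1421]
eef_rot: [-3.137, 0.787, 1.757]
force: [-4.4, -1.1, 7.2]
grip_width: 0.0158
grip_force: 35.0
```

Emit:
move_arm(targets=[[-1, 0, -0.02, 0.03, 0, 0, 0], [-1, 0, -0.02, 0.05, 0, 0, 0], [-1, 0, -0.02, 0.05, 0, 0, 0]])

```text
time_s: 9.6
ee_pos: [0.4948, 0.1029, 0.1409]
eef_rot: [-3.139, 0.786, 1.756]
force: [-1.9, 3.8, 9.9]
grip_width: 0.0154
grip_force: 35.0
```

```bash
python3 - <<'E'
from h import *
p,R0,o=pose(); print("tool force",(R0.T@o["force"]).round(1)); g=p-.005*R0[:,2]; S=g+.098*R0[:,2]
ax=np.stack([yaw(REST,[1,0,0]),yaw(REST,[0,.7071,.7071]),yaw(REST,[0,-.7071,.7071])],1); print("collar rel seat",((S-SEAT)@ax).round(4))
E
```

```text
tool force [-4.1 -1.2 -9.9]
collar rel seat [-0.0009  0.0007 -0.0005]
```

Emit:
move_arm(targets=[[-1, 0, 0, 0.02, 0, 0, 0], [-1, 0, 0, 0.03, 0, 0, 0], [-1, 0, 0, 0.03, 0, 0, 0]])

```text
time_s: 9.9
ee_pos: [0.495, 0.1028, 0.1408]
eef_rot: [-3.141, 0.786, 1.755]
force: [-8.7, 13.3, 20.9]
grip_width: 0.0154
grip_force: 35.0
```

```bash
python3 - <<'E'
from h import *
p,R0,o=pose(); print("tool force",(R0.T@o["force"]).round(1)); g=p-.005*R0[:,2]; S=g+.098*R0[:,2]
ax=np.stack([yaw(REST,[1,0,0]),yaw(REST,[0,.7071,.7071]),yaw(REST,[0,-.7071,.7071])],1); print("collar rel seat",((S-SEAT)@ax).round(4))
E
```

```text
tool force [ -4.4  -6.2 -25.1]
collar rel seat [-0.0005  0.0006 -0.0004]
```

Emit:
move_arm(targets=[[-1, 0, 0, -0.04, 0, 0, 0], [-1, 0, 0, -0.04, 0, 0, 0], [-0.2, 0, 0, -0.04, 0, 0, 0], [0.2, 0, 0, -0.04, 0, 0, 0], [0.2, 0, 0, -0.04, 0, 0, 0], [0.2, 0, 0, -0.04, 0, 0, 0], [0.2, 0, 0, -0.04, 0, 0, 0]])

```text
time_s: 10.6
ee_pos: [0.4942, 0.1027, 0.1401]
eef_rot: [-3.136, 0.787, 1.758]
force: [0.2, 0.2, 0.3]
grip_width: 0.0521
grip_force: 0.0
```

```bash
python3 - <<'E'
from h import *
p,R0,o=pose(); print(o["force"],o["grip_width"],o["time_s"])
ax=np.stack([yaw(REST,[1,0,0]),yaw(REST,[0,.7071,.7071]),yaw(REST,[0,-.7071,.7071])],1)
for n in("scene","top"):
    im,d=ctrl.camera(n); cv2.imwrite(f"pics/{n}4.png",im[:,:,::-1])
    for t in("probe_tip","probe_collar","probe_mid"): print(n,t,[(round(q["score"],2),np.round(q["point"],1)) for q in ctrl.tip_of(n,t)[:1]])
    print("expected",proj(n,[SEAT+ax[:,1]*s for s in(-.05,0,.035)]).round(1).tolist())
a=cv2.imread("pics/scene4.png")[100:260,235:395];cv2.imwrite("pics/c4.png",cv2.resize(a,(480,480),interpolation=cv2.INTER_CUBIC))
E
```

```text
[0.23960659 0.22184806 0.25505753] 0.0520941934604975 10.6
scene probe_tip [(0.65, array([309.1, 185.7]))]
scene probe_collar [(0.7, array([385.5, 324.4]))]
scene probe_mid [(0.45, array([327.4, 181.5]))]
expected [[309.3, 186.6], [319.9, 184.4], [327.8, 182.8]]
top probe_tip [(0.71, array([359.5, 199.7]))]
top probe_collar [(0.67, array([344.5, 200.9]))]
top probe_mid [(0.7, array([336.9, 207.5]))]
expected [[359.6, 201.9], [346.2, 203.7], [336.4, 205.0]]
```

View pics/c4.png

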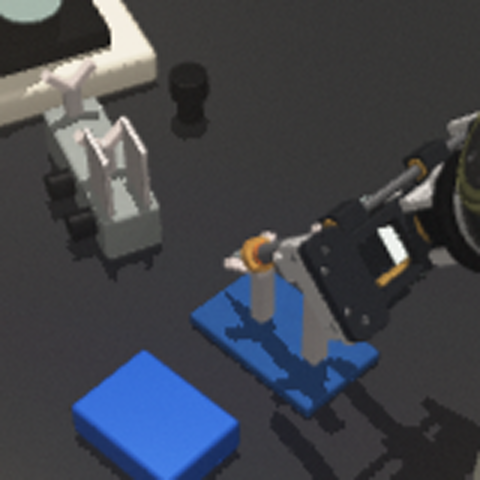

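The probe lies in the rest, collar at the lower notch at about (320,184), fingers open and no force. Next is to back off and come round for the middle grasp.

Emit:
move_arm(targets=[[0.2, 0, 0, -0.3, 0, 0, 0], [0.2, 0, 0, -0.8, 0, 0, 0], [0.2, 0, 0, -1.3, 0, 0, 0], [0.2, 0, 0, -1.8, 0, 0, 0], [0.2, 0, 0, -2.2, 0, 0, 0], [0.2, 0, 0, -2.2, 0, 0, 0], [0.2, 0, 0, -2.2, 0, 0, 0]])

```text
time_s: 11.7
ee_pos: [0.4802, 0.1795, 0.2179]
eef_rot: [-3.136, 0.786, 1.758]
force: [-1.5, 0.7, -0.2]
grip_width: 0.0565
grip_force: 0.0
```

```bash
python3 - <<'E'
from h import *
p,R0,o=pose(); print(p,o["qpos"])
ax=np.stack([yaw(REST,[1,0,0]),yaw(REST,[0,.7071,.7071]),yaw(REST,[0,-.7071,.7071])],1)
M=SEAT+.0006*ax[:,1]+.035*ax[:,1]
T1=Rt([0,0,-1],ax[:,0]); T2=Rt(-ax[:,2],ax[:,0])
print("via",rel(p,R0,[M[0],M[1],.30],T1)); print("pre",rel(p,R0,M+ax[:,2]*.1,T2))
E
```

```text
[0.48018848 0.17947125 0.21785919] [ 0.61086401  0.42348731  1.53936562 -0.69838208  1.57438882  0.56912606]
via [-2.85, 0.017, 0.53, -0.004, 0.786, 0.002]
pre [-2.021, 0.027, 3.355, -0.004, 1.572, 0.0]
```

Emit:
move_arm(targets=[[0.2, -0.5, 0, -0.3, 0, 0.1, 0], [0.2, -1.1, 0, -0.2, 0, 0.24, 0], [0.2, -1.6, 0, 0, 0, 0.38, 0], [0.2, -2.2, 0, 0.2, 0, 0.52, 0], [0.2, -2.6, 0.01, 0.4, 0, 0.66, 0], [0.2, -2.85, 0.017, 0.53, 0, 0.786, 0], [0.2, -2.75, 0.02, 0.9, 0, 0.92, 0], [0.2, -2.6, 0.02, 1.4, 0, 1.06, 0], [0.2, -2.4, 0.02, 1.9, 0, 1.2, 0], [0.2, -2.3, 0.02, 2.4, 0, 1.34, 0], [0.2, -2.15, 0.027, 2.9, 0, 1.48, 0], [0.2, -2.02, 0.027, 3.35, 0, 1.572, 0]])

```text
time_s: 12.9
ee_pos: [0.5154, -0.0089, 0.1692]
eef_rot: [-3.134, -0.792, 1.745]
force: [0.9, 0.9, -0.6]
grip_width: 0.0565
grip_force: 0.0
```

Emit:
move_arm(targets=[[0.2, 0, 0, 0, 0, 0, 0], [0.2, 0, 0, 0, 0, 0, 0], [0.2, 0, 0, 0, 0, 0, 0]])

```text
time_s: 13.2
ee_pos: [0.5162, -0.0068, 0.1723]
eef_rot: [-3.138, -0.783, 1.752]
force: [-0.5, 0.8, 0.9]
grip_width: 0.0568
grip_force: 0.0
```

```bash
python3 - <<'E'
from h import *
ax=np.stack([yaw(REST,[1,0,0]),yaw(REST,[0,.7071,.7071]),yaw(REST,[0,-.7071,.7071])],1)
for n in("scene","top"):
    im,d=ctrl.camera(n); cv2.imwrite(f"pics/{n}5.png",im[:,:,::-1])
    for t in("probe_tip","probe_collar","probe_mid"): print(n,t,[(round(q["score"],2),np.round(q["point"],1)) for q in ctrl.tip_of(n,t)[:1]])
    print("expected",proj(n,[SEAT+ax[:,1]*s for s in(-.05,0,.035)]).round(1).tolist())
p,R0,o=pose(); print(p,o["qpos"],o["time_s"])
M=SEAT+.0006*ax[:,1]+.035*ax[:,1]; T2=Rt(-ax[:,2],ax[:,0])
print("grasp",rel(p,R0,M-ax[:,2]*.005,T2))
E
```

```text
scene probe_tip [(0.5, array([307.7, 186.2]))]
scene probe_collar [(0.52, array([318.1, 185.6]))]
scene probe_mid [(0.5, array([326.9, 184.8]))]
expected [[309.3, 186.6], [319.9, 184.4], [327.8, 182.8]]
top probe_tip [(0.68, array([362.3, 202.6]))]
top probe_collar [(0.64, array([346.4, 203.2]))]
top probe_mid [(0.66, array([337. , 205.6]))]
expected [[359.6, 201.9], [346.2, 203.7], [336.4, 205.0]]
[ 0.51601784 -0.00698754  0.17148714] [-0.3881995   0.49172595  1.55690348  0.63522114  1.58661112 -0.72481257] 13.6
grasp [-0.012, 0.003, 2.105, -0.002, 0.0, -0.003]
```

Emit:
move_arm(targets=[[0.2, 0, 0, 0.6, 0, 0, 0], [0.2, 0, 0, 1.2, 0, 0, 0], [0.2, 0, 0, 1.7, 0, 0, 0], [0.2, 0, 0, 2.0, 0, 0, 0], [0.2, 0, 0, 2.1, 0, 0, 0], [0.2, 0, 0, 2.1, 0, 0, 0], [0.2, 0, 0, 2.1, 0, 0, 0]])

```text
time_s: 14.3
ee_pos: [0.5028, 0.0652, 0.0976]
eef_rot: [-3.138, -0.785, 1.75]
force: [0.4, 0.3, 0.8]
grip_width: 0.0566
grip_force: 0.0
```

Emit:
move_arm(targets=[[-1, 0, 0, 0, 0, 0, 0], [-1, 0, 0, 0, 0, 0, 0], [-1, 0, 0, 0, 0, 0, 0], [-1, 0, 0, 0, 0, 0, 0], [-1, 0, 0, 0, 0, 0, 0], [-1, 0, 0, 0, 0, 0, 0], [-1, 0, 0, 0, 0, 0, 0]], grip_force=35)

```text
time_s: 15.0
ee_pos: [0.5019, 0.0657, 0.0969]
eef_rot: [-3.135, -0.786, 1.749]
force: [-4.2, -3.8, 3.6]
grip_width: 0.0149
grip_force: 35.0
```

```bash
python3 - <<'E'
from h import *
p,R0,o=pose(); print(p,o["force"],o["grip_width"],o["grip_force"],o["time_s"])
ax=np.stack([yaw(REST,[1,0,0]),yaw(REST,[0,.7071,.7071]),yaw(REST,[0,-.7071,.7071])],1)
print("TCP rel seat",((p-SEAT)@ax).round(4), R0.round(3))
E
```

```text
[0.5018581  0.06566176 0.09688498] [-4.24180026 -3.77266208  3.62740354] 0.014899480890034712 34.99742031097412 15.0
TCP rel seat [-0.0006  0.0358 -0.0049] [[-0.126  0.983 -0.132]
 [ 0.696  0.182  0.695]
 [ 0.707 -0.005 -0.707]]
```

Emit:
move_arm(targets=[[-1, 0, 0, -0.1, 0, 0, 0], [-1, 0, 0, -0.3, 0, 0, 0], [-1, 0, 0, -0.6, 0, 0, 0], [-1, 0, 0, -0.9, 0, 0, 0], [-1, 0.4, 0, -1.2, 0, 0, 0], [-1, 0.8, 0, -1.5, 0, -0.1, 0], [-1, 1.2, 0, -1.6, 0, -0.2, 0], [-1, 1.2, 0, -1.6, 0, -0.3, 0], [-1, 1.2, 0, -1.6, 0, -0.3, 0]])

```text
time_s: 15.9
ee_pos: [0.5057, 0.0523, 0.1984]
eef_rot: [3.141, -0.482, 1.755]
force: [-0.4, 0.6, -1.0]
grip_width: 0.0149
grip_force: 35.0
```

```bash
cat >> h.py <<'E'
yc=yaw(CRAD,[0,1,0]); TC=Rt([0,0,-1],yaw(CRAD,[1,0,0]))
def ctcp(dy,h): return CS+yc*(.0352+dy)+np.array([0,0,h-.005])
E
python3 - <<'E'
from h import *
p,R0,o=pose(); print(p,o["force"],o["grip_width"],o["qpos"],o["time_s"])
print("above",rel(p,R0,ctcp(.010,.11),TC), ctcp(.01,.11)); print("rot here",rel(p,R0,[p[0],p[1],.25],TC))
E
```

```text
[0.50567475 0.05228586 0.19844422] [-0.36071966  0.60700816 -1.03302179] 0.014853904453519879 [-0.1909068   0.30555773  1.63508127  0.45236704  1.40780805 -0.49679442] 15.9
above [-3.862, -0.126, -1.829, -0.078, -0.478, 0.319] [ 0.53856874 -0.15875093  0.19      ]
rot here [0.478, 0.0, -0.914, -0.078, -0.478, 0.319]
```

Emit:
move_arm(targets=[[-1, 0.12, 0, -0.25, -0.02, -0.12, 0.08], [-1, 0.24, 0, -0.5, -0.04, -0.24, 0.16], [-1, 0.36, 0, -0.75, -0.06, -0.36, 0.24], [-1, 0.48, 0, -0.9, -0.078, -0.478, 0.319], [-1, -0.4, 0, -1.1, -0.078, -0.478, 0.319], [-1, -1.2, -0.04, -1.35, -0.078, -0.478, 0.319], [-1, -2.0, -0.08, -1.6, -0.078, -0.478, 0.319], [-1, -2.8, -0.1, -1.8, -0.078, -0.478, 0.319], [-1, -3.5, -0.12, -1.83, -0.078, -0.478, 0.319], [-1, -3.86, -0.126, -1.83, -0.078, -0.478, 0.319], [-1, -3.86, -0.126, -1.83, -0.078, -0.478, 0.319], [-1, -3.86, -0.126, -1.83, -0.078, -0.478, 0.319]])

```text
time_s: 17.1
ee_pos: [0.5375, -0.1588, 0.1867]
eef_rot: [-3.135, -0.003, 1.427]
force: [-0.0, 0.4, -0.5]
grip_width: 0.0151
grip_force: 35.0
```

```bash
python3 - <<'E'
from h import *
P={}
for n in("scene","top"):
    im,d=ctrl.camera(n); cv2.imwrite(f"pics/{n}6.png",im[:,:,::-1]); P[n]=cloud(n,d).reshape(-1,3)
    for t in("probe_tip","probe_collar","cradle_seat","cradle_rear"): print(n,t,[(round(q["score"],2),np.round(q["point"],1)) for q in ctrl.tip_of(n,t)[:2]])
p,R0,o=pose(); print(p,o["force"],o["qpos"],o["time_s"]); x,z=R0[:,0],R0[:,2]
print("above",rel(p,R0,ctcp(.010,.11),TC)); g=p-.005*z; c=g-.0352*x
for n in P:
    print(n,"expected tip,collar,seat,rear",proj(n,[c-.05*x,c,CS,CS+.073*yc]).round(1).tolist())
    L=(P[n]-c)@np.stack([R0[:,1],x,-z],1); m=(abs(L[:,0])<.02)&(abs(L[:,2])<.025)
    for y0 in(-.055,-.045,-.03,-.02,-.01,-.004,0,.004,.008,.012,.06,.08,.1,.11):
        s=m&(L[:,1]>=y0)&(L[:,1]<y0+.008)
        if s.sum()>2: print(n,f"y{y0} n{s.sum()} x {L[s,0].min():.3f} {L[s,0].max():.3f} z {L[s,2].min():.3f} {L[s,2].max():.3f}")
a=cv2.imread("pics/scene6.png")[60:220,200:360];cv2.imwrite("pics/c6.png",cv2.resize(a,(480,480),interpolation=cv2.INTER_CUBIC))
E
```

```text
scene probe_tip [(0.48, array([252.3,  78.2]))]
scene probe_collar [(0.52, array([253. ,  91.2]))]
scene cradle_seat [(0.73, array([257.9, 129.5])), (0.63, array([362.2, 178.6]))]
scene cradle_rear [(0.86, array([266.9, 142.6])), (0.72, array([435.1, 276.7]))]
top probe_tip []
top probe_collar [(0.71, array([345.5, 204.2]))]
top cradle_seat []
top cradle_rear [(0.66, array([418.1, 188. ]))]
[ 0.53774762 -0.15885054  0.18694087] [-0.6668585   0.10661677 -1.34332141] [-3.52843384e-01  3.54274417e-01  1.52657017e+00  6.68607584e-04
  1.26593229e+00 -2.10773565e-01] 17.6
above [0.004, 0.016, -0.061, -0.005, -0.002, -0.001]
scene expected tip,collar,seat,rear [[248.0, 80.5], [255.3, 92.1], [258.3, 125.9], [268.9, 143.9]]
scene y-0.004 n3 x -0.009 -0.004 z 0.006 0.011
scene y0 n16 x -0.012 -0.003 z -0.007 0.011
scene y0.004 n17 x -0.012 -0.001 z -0.007 0.010
scene y0.008 n9 x -0.009 0.000 z -0.000 0.007
scene y0.012 n7 x -0.009 0.001 z -0.000 0.007
scene y0.06 n20 x -0.006 0.009 z -0.003 0.008
scene y0.08 n20 x -0.006 0.008 z -0.003 0.008
scene y0.1 n17 x -0.007 0.009 z -0.002 0.008
scene y0.11 n29 x -0.007 0.009 z -0.006 0.007
top expected tip,collar,seat,rear [[479.9, 190.5], [456.9, 187.4], [448.3, 192.1], [417.7, 188.0]]
top y0.06 n28 x -0.007 0.008 z 0.001 0.011
top y0.08 n26 x -0.007 0.007 z 0.001 0.009
top y0.1 n30 x -0.008 0.008 z 0.002 0.010
top y0.11 n27 x -0.008 0.007 z -0.001 0.011
```

View pics/c6.png

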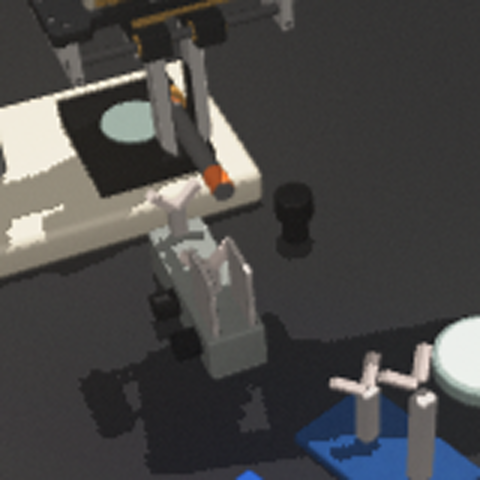

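The picture shows the probe level above the cradle, orange band end toward the rest at about (273,121), collar ahead of the fingers, aligned with the cradle. I'll lower it.

Emit:
move_arm(targets=[[-1, 0, 0.016, 0.4, 0, 0, 0], [-1, 0, 0.016, 0.8, 0, 0, 0], [-1, 0, 0.016, 1.2, 0, 0, 0], [-1, 0, 0.016, 1.5, 0, 0, 0], [-1, 0, 0.016, 1.7, 0, 0, 0], [-1, 0, 0.016, 1.85, 0, 0, 0], [-1, 0, 0.016, 1.85, 0, 0, 0], [-1, 0, 0.016, 1.85, 0, 0, 0]])

```text
time_s: 18.4
ee_pos: [0.5383, -0.1591, 0.0948]
eef_rot: [-3.137, -0.002, 1.428]
force: [-0.4, 0.5, -1.4]
grip_width: 0.015
grip_force: 35.0
```

```bash
python3 - <<'E'
from h import *
p,R0,o=pose(); print(p,o["force"],o["time_s"]); print("to h=0",rel(p,R0,ctcp(.010,0),TC))
E
```

```text
[ 0.53831017 -0.15906118  0.09483512] [-0.40157392  0.50395756 -1.4256529 ] 18.4
to h=0 [0.006, 0.006, 0.297, -0.004, -0.002, -0.001]
```

Emit:
move_arm(targets=[[-1, 0, 0, 0.08, 0, 0, 0], [-1, 0, 0, 0.16, 0, 0, 0], [-1, 0, 0, 0.22, 0, 0, 0], [-1, 0, 0, 0.25, 0, 0, 0], [-1, 0, 0, 0.25, 0, 0, 0]])

```text
time_s: 18.9
ee_pos: [0.5379, -0.1589, 0.0816]
eef_rot: [-3.136, -0.002, 1.428]
force: [0.5, 0.0, -1.0]
grip_width: 0.0153
grip_force: 35.0
```

Emit:
move_arm(targets=[[-1, 0, 0, 0.015, 0, 0, 0], [-1, 0, 0, 0.03, 0, 0, 0], [-1, 0, 0, 0.03, 0, 0, 0]])

```text
time_s: 19.2
ee_pos: [0.5381, -0.1589, 0.0811]
eef_rot: [-3.137, -0.002, 1.428]
force: [-4.6, 1.5, 9.0]
grip_width: 0.0153
grip_force: 35.0
```

Emit:
move_arm(targets=[[-1, 0, -0.012, -0.01, 0, 0, 0], [-1, -0.04, -0.012, -0.01, 0, 0, 0], [-1, -0.08, -0.012, -0.01, 0, 0, 0], [-1, -0.12, -0.012, -0.01, 0, 0, 0], [-1, -0.14, -0.012, -0.01, 0, 0, 0], [-1, -0.14, -0.012, -0.01, 0, 0, 0]])

```text
time_s: 19.8
ee_pos: [0.5365, -0.166, 0.0809]
eef_rot: [-3.137, -0.002, 1.428]
force: [2.0, 0.4, 1.3]
grip_width: 0.0152
grip_force: 35.0
```

```bash
python3 - <<'E'
from h import *
p,R0,o=pose(); print(p,"tool force",(R0.T@o["force"]).round(1),o["time_s"]); print("to home",rel(p,R0,ctcp(0,0),TC))
E
```

```text
[ 0.53654482 -0.16602684  0.08089696] tool force [ 0.7  1.9 -1.3] 19.8
to home [-0.05, 0.02, 0.018, -0.005, -0.002, -0.001]
```

Emit:
move_arm(targets=[[-1, -0.015, 0, 0, 0, 0, 0], [-1, -0.03, 0, 0, 0, 0, 0], [-1, -0.045, 0, 0, 0, 0, 0], [-1, -0.045, 0, 0, 0, 0, 0]])

```text
time_s: 20.2
ee_pos: [0.5362, -0.1681, 0.0809]
eef_rot: [-3.137, -0.002, 1.428]
force: [2.7, 1.2, 3.5]
grip_width: 0.0151
grip_force: 35.0
```

Emit:
move_arm(targets=[[-1, -0.015, 0, 0, 0, 0, 0], [-1, -0.03, 0, 0, 0, 0, 0], [-1, -0.03, 0, 0, 0, 0, 0]])

```text
time_s: 20.5
ee_pos: [0.5361, -0.1688, 0.0809]
eef_rot: [-3.137, -0.003, 1.428]
force: [3.5, 8.9, 4.1]
grip_width: 0.015
grip_force: 35.0
```

Emit:
move_arm(targets=[[-1, -0.01, 0, 0, 0, 0, 0], [-1, -0.015, 0, 0, 0, 0, 0], [-1, -0.015, 0, 0, 0, 0, 0]])

```text
time_s: 20.8
ee_pos: [0.5361, -0.1689, 0.0809]
eef_rot: [-3.137, -0.004, 1.429]
force: [4.3, 13.6, 4.6]
grip_width: 0.0152
grip_force: 35.0
```

Emit:
move_arm(targets=[[-1, 0, 0.006, -0.005, 0, 0, 0], [-1, 0, 0.006, -0.005, 0, 0, 0], [-0.2, 0, 0.006, -0.005, 0, 0, 0], [0, 0, 0.006, -0.005, 0, 0, 0], [0.1, 0, 0.006, -0.005, 0, 0, 0], [0.1, 0, 0.006, -0.005, 0, 0, 0], [0.1, 0, 0.006, -0.005, 0, 0, 0]])

```text
time_s: 21.5
ee_pos: [0.536, -0.1705, 0.0809]
eef_rot: [-3.136, -0.002, 1.428]
force: [0.5, 0.2, -0.6]
grip_width: 0.0505
grip_force: 0.0
```

```bash
python3 - <<'E'
from h import *
p,R0,o=pose(); print(p,o["force"],o["grip_width"],o["grip_force"],o["time_s"])
E
```

```text
[ 0.53595029 -0.17045773  0.08093991] [ 0.49794293  0.22886407 -0.59168362] 0.05049855656361632 0.0 21.5
```

Released. I'll lift straight up and check.

Emit:
move_arm(targets=[[0.1, 0, 0, -0.2, 0, 0, 0], [0.1, 0, 0, -0.6, 0, 0, 0], [0.1, 0, 0, -1.2, 0, 0, 0], [0.1, 0, 0, -1.8, 0, 0, 0], [0.1, 0, 0, -2.4, 0, 0, 0], [0.1, 2, 0, -3, 0, 0, 0], [0.1, 3, 0, -3.5, 0, 0, 0], [0.1, 4, 0, -3.5, 0, 0, 0], [0.1, 4, 0, -3.5, 0, 0, 0], [0.1, 4, 0, -3.5, 0, 0, 0]])

```text
time_s: 22.5
ee_pos: [0.5657, 0.0315, 0.2585]
eef_rot: [-3.139, -0.003, 1.432]
force: [-0.6, 0.2, 0.4]
grip_width: 0.0515
grip_force: 0.0
```

```bash
python3 - <<'E'
from h import *
for n in("scene","top"):
    im,d=ctrl.camera(n); cv2.imwrite(f"pics/{n}7.png",im[:,:,::-1]); P=cloud(n,d).reshape(-1,3); hs=cv2.cvtColor(im,cv2.COLOR_RGB2HSV).reshape(-1,3)
    for t in("probe_tip","probe_collar"): print(n,t,[(round(q["score"],2),np.round(q["point"],1)) for q in ctrl.tip_of(n,t)[:1]])
    print("expected",proj(n,[CS-.05*yc,CS]).round(1).tolist())
    L=(P-CS)@np.stack([yaw(CRAD,[1,0,0]),yc,[0,0,1]],1); m=(abs(L[:,0])<.02)&(abs(L[:,2])<.03)
    for y0 in(-.055,-.045,-.03,-.02,-.01,-.004,0,.004,.008,.012,.03,.05,.09,.11,.116,.12):
        s=m&(L[:,1]>=y0)&(L[:,1]<y0+.006)
        if s.sum()>2: print(n,f"y{y0} n{s.sum()} x {L[s,0].min():.3f} {L[s,0].max():.3f} z {L[s,2].min():.3f} {L[s,2].max():.3f}")
    b=m&(hs[:,0]>3)&(hs[:,0]<22)&(hs[:,1]>130)&(hs[:,2]>60)
    print("brass/orange y:",np.percentile(L[b&(L[:,1]<.04),1],[2,98]).round(4),np.percentile(L[b&(L[:,1]>.06),1],[2,98]).round(4))
print(pose()[2]["time_s"])
a=cv2.imread("pics/scene7.png")[90:210,220:340];b=cv2.imread("pics/top7.png")[150:230,380:500]
cv2.imwrite("pics/c7.png",np.vstack([cv2.resize(a,(360,360),interpolation=2),cv2.resize(b,(360,240),interpolation=2)]))
E
```

```text
scene probe_tip [(0.86, array([255.8, 113.5]))]
scene probe_collar [(0.89, array([256.2, 126.8]))]
expected [[251.5, 114.3], [258.3, 125.9]]
scene y-0.03 n8 x -0.006 0.005 z -0.001 0.006
scene y-0.02 n9 x -0.005 0.006 z -0.000 0.006
scene y-0.01 n14 x -0.019 0.019 z -0.027 0.010
scene y-0.004 n41 x -0.019 0.019 z -0.030 0.014
scene y0 n34 x -0.015 0.019 z -0.026 0.014
scene y0.004 n38 x -0.013 0.013 z -0.013 0.013
scene y0.008 n19 x -0.011 0.012 z -0.004 0.013
scene y0.012 n14 x -0.006 0.007 z -0.000 0.010
scene y0.03 n10 x -0.006 0.007 z -0.002 0.009
scene y0.05 n12 x -0.005 0.008 z 0.001 0.008
scene y0.09 n38 x -0.016 0.019 z -0.026 0.020
scene y0.11 n36 x -0.017 0.019 z -0.029 0.019
scene y0.116 n63 x -0.016 0.019 z -0.029 0.022
scene y0.12 n75 x -0.017 0.019 z -0.030 0.021
brass/orange y: [0.0013 0.0132] [0.0964 0.1195]
top probe_tip [(0.64, array([468.1, 194.4]))]
top probe_collar [(0.77, array([448.1, 191.5]))]
expected [[469.3, 194.9], [448.3, 192.1]]
top y-0.045 n4 x -0.002 0.001 z -0.002 0.006
top y-0.03 n10 x -0.006 0.003 z 0.003 0.007
top y-0.02 n13 x -0.005 0.005 z -0.000
[... 345 characters left out ...]
 0.001 0.011Traceback (most recent call last):
  File "<stdin>", line 11, in <module>
    return _quantile_unchecked(
        a, q, axis, out, overwrite_input, method, keepdims, weights)
    return _ureduce(a,
                    func=_quantile_ureduce_func,
    ...<5 lines>...
                    overwrite_input=overwrite_input,
                    method=method)
    r = func(a, **kwargs)
    result = _quantile(arr,
                       quantiles=q,
    ...<2 lines>...
                       out=out,
                       weights=wgt)
    slices_having_nans = np.isnan(arr[-1, ...])
                                  ~~~^^^^^^^^^
IndexError: index -1 is out of bounds for axis 0 with size 0
```

```bash
python3 - <<'E'
import cv2,numpy as np
a=cv2.imread("pics/scene7.png")[90:190,220:320];b=cv2.imread("pics/top7.png")[160:220,390:490]
cv2.imwrite("pics/c7.png",np.vstack([cv2.resize(a,(360,360),interpolation=2),cv2.resize(b,(360,216),interpolation=2)]))
E
```

```text
(no output)
```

View pics/c7.png

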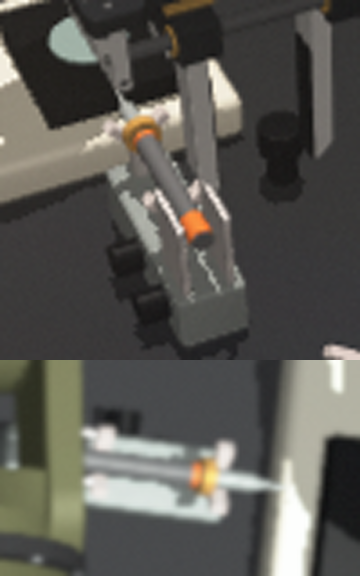

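The probe lies level in both notches. Its brass collar at about (259,127) in the scene view is against the front notch, the needle is free of the stage, and the gripper is clear above it. I'm handing in.

```bash
python3 -c "
from station import ctrl
print(ctrl.hand_in())"
```

```text
the job is handed in; nothing more can be done
None
```

The job is handed in, though the hand-in gave no verdict: the orange probe went into the sloping rest and then the cradle, pushed forward until the collar met firm resistance at the front notch, and was let go; the needle looked clear and the arm is well away.

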